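# Move a freshly sprayed plate into the drying cabinet with a lifter

### The arm

A 7-joint arm with a two-finger parallel gripper is mounted at the origin on a cart in front of the work surface, level with it; the furniture and walls round the work are solid. World frame = base frame: x ahead of the robot, y to its left, z up, the work surface at z = 0. Lengths are in m, angles in rad, forces in N, time in s.
With the tool pointing down it reaches from about 0.4 to 0.85 m from the base axis. Payload 10.4 kg.
Tool frame: the origin (TCP) lies at the very end of the fingers, on their centre line; the grasp point (between the pads) lies 19 mm behind it (manip.grip_point_offset is the distance from the TCP to the grasp point, in m); z points along the fingers, y is the line along which they close (so a half turn about z gives the same grasp; the last joint's range is limited). The gripper opens to 85 mm and grips with 20 to 120 N. Pads are 22 mm wide; open, the fingers measure 114 mm over their backs; the gripper's body (76 mm by 85 mm) begins 54 mm behind the grasp point. The pads swing forward as they close: fully open they stand 13 mm farther back than shut.
Start: joints at [-1.269, 0.332, -0.065, 1.46, 0.022, 1.35, -0.088], TCP at [0.199, 0.592, 0.231] pointing down, gripper open.
Joint ranges: [-2.6, 2.6], [-0.5, 2.12], [-1.47, 1.34], [0.16, 2.42], [-1.27, 4.41], [0.06, 2.06], [-2.6, 2.6]. Speed limits (rad/s): [2.22, 2.22, 2.79, 2.79, 3.14, 3.14, 3.14].

### API

Orientations are given as a unit quaternion [x, y, z, w].
In Python, from workcell import manip gives the robot as it stands. The module is installed in compiled form; this text tells all that it offers.
- The arm moves only by the tool step_arm, never from a script. Its argument "moves" is a list of rows, each a list of 7 numbers: the closure, from 0 (fully open) to 1 (shut), then the shift along the world's x, y, z in mm, then the turn, a rotation vector about the world's x, y, z in rad. In form: [[grip, tx, ty, tz, ax, ay, az], ...]. A call has 1 to 10 rows; each row is the pose to reach, as a shift and turn from the pose commanded when the call began; what a row does not reach only later rows make up. A row lasts 1/10 s, in which the tool goes at most 50 mm and 8.59 degrees, less where a joint would pass 70% of its speed; a pose out of reach is approached as far as the arm can. A call with a gripper value outside its range is refused whole. The fingers move at their own pace and stop on an object; "grip_force" is the grip in N (left out, the last holds). Time passes only in rows, so rows that repeat a pose let the fingers close. It gives the time, the measured TCP pose, the force, the opening and the grip force at its end, in the units of the state.
- manip.get_obs(): the state, without advancing time (a new reading comes with each control period).
- manip.camera(name): name is "scene" or "top" or "wrist"; returns a dict with "image" (480x640x3 uint8, blue, green, red), "K" (3x3 intrinsics, pixels), "rvec" (rotation vector, rad) and "tvec" (3), from world to camera coordinates, as OpenCV has them; the wrist camera has in their place "mount" (4x4, takes a point from camera to tool coordinates, whose origin is the TCP and whose axes are the flange's). Camera axes: x right, y down, z forward; pixel columns grow to the right and rows downward; lengths in m; the calibration is good to about 2 mm. The wrist camera is an equidistant fisheye: a pixel r from the principal point sees the ray r / f radians off the axis. A picture is of the moment at which its call begins: read the wrist's pose just before it. There is no depth.
- manip.hand_in(): hands the job in; it is judged then, once.
The state is a dict: "clock": time; "joint_pos": joint angles; "joint_velocities": joint speeds; "tau": joint torques, N m; "position": TCP position; "ee_rot": TCP orientation; "ft_force": force on the tool from outside, world axes, zero at the start; "torque": the same for the moment, N m; "grip_width": opening from 0.0 (shut) to 1.0 (fully open); "grasp_force": force on a finger pad.
Only numpy, scipy, OpenCV 4.12 (cv2) and the standard library are available. Lean on these libraries where they do the work, as an engineer would, in place of code of your own. Each camera call takes 0.05 s, during which the arm holds its last target. There are 200 camera calls.

### The job

The flat metal plate on the spray board is still wet with zinc spray, so keep the gripper off it: take the lifter by its handle, slide its blade under the plate between the two battens, lift the plate and carry it level to the drying cabinet. Set it down square and centred on the two bars of the pulled-out tray, draw the lifter out and lay it flat on the bench again, and push the tray fully home. Do not disturb the spray can, the tape roll or the pipe elbow standing about.

Things in the scene. Friction and masses are not known exactly. Their poses are not given: they have to be found in the camera images.
- plate: thin grey metal plate, 120 (x) x 130 (y) x 4 mm, 0.12 kg, with a small screw hole at each corner, freshly sprayed; lies flat across the two battens of the spray board. Origin at the centre of its underside; z up, x along the battens (within a few degrees)
- spray_board: fixed plywood board 180 (x) x 150 (y) x 8 mm with paper on it and two wooden battens along x, each 160 x 16 x 18 mm, 88 mm of clear space between them, centred on the board. Both ends of the space are open; -x is the end towards the robot. Origin: centre of the underside; board top at z = 8 mm, batten tops (plate's underside) at z = 26 mm
- lifter: lifter (wide flat spatula), 0.2 kg, lying blade flat on the bench. Origin: centre of the blade's underside; x towards the tip, z up. Steel blade 130 (x) x 64 (y) x 3 mm; cranked neck rises between x = -55 and -88 mm; dark wooden handle 100 (x) x 24 (y) x 30 mm (z), from x = -90 to -190 mm, its centre line 50 mm above the blade's underside
- lifter_grip (a point): point on the centre line of the lifter's handle where to hold it: at x = -115 mm, z = 50 mm in the lifter's frame, same axes as the lifter; close the fingers across the handle's 24 mm width
- tray (a joint): how far the upper tray is pulled out of the drying cabinet: 0 = fully home, 0.21 m = end of travel; starts pulled out, about 2 N of friction. The cabinet is a fixed low grey sheet-steel box on the bench, 250 deep x 200 wide x 126 mm high, its open front facing the robot, with two trays one above the other; the lower one is shut and fixed
- tray_rest (a point): on the upper tray, midway between its two bars at their top, 100 mm above the bench, where the centre of the plate's underside belongs; x points straight into the cabinet, z up. Bars: 8 mm rods along x from -88 to +126 mm from here, 90 mm clear between them; tray floor 33 mm, front lip's top 22 mm below here, lip at x = -95 to -105 mm. Tray out by q: roof edge at x = q - 95 mm from here
- tray_handle (a point): middle of the bar handle at the front of the upper tray, 70 mm above the bench, 90 mm long along y, 35 mm in front of the lip and 140 mm in front of tray_rest; axes as tray_rest. Push it along +x to shut the tray
- spray_can: loose aerosol can, silver-grey with a white cap, 66 mm diameter, 170 mm high, upright; origin at the centre of its underside; leave it alone
- tape_roll: loose roll of black tape lying flat, 70 mm diameter, 18 mm high; origin at the centre of its underside; leave it alone
- elbow: loose grey plastic pipe elbow, 60 x 60 x 30 mm; origin at the centre of its underside; leave it alone

How it is judged:
By the outcome, as a careful person would: the job done as asked, in the order asked, and still so for the second after the job is handed in, with the robot touching nothing.
It also fails if it takes over 72 s, if anything falls off the work surface, if the arm or the gripper's body presses on something with over 40 N, if the wrist force passes 120 N, or if a joint passes its speed limit or range.

## Working session

There is one attempt and no reset: what is moved stays moved. The work goes in short steps, Python scripts to look and compute and a tool call to move; the robot and the scene stay as the last step left them, time stands still between calls to the robot, and variables do not carry over. Pictures are saved under pics/ and viewed, at most 10 in all, crops included, and the job is handed in when it is done.

Besides the shell and the picture viewer there is one more tool, called after "Emit:" by a JSON object that holds its "name" and its "arguments", one argument or row to a line. step_arm: Moves the arm, as the interface text tells. Its arguments: {"type":"object","properties":{"moves":{"type":"array","items":{"type":"array","items":{"type":"number"}}},"grip_force":{"type":"number"}},"required":["moves"]}

```bash
mkdir -p pics
cat > h.py <<'E'
import cv2,numpy as np
from workcell import manip
from scipy.spatial.transform import Rotation as R
def ray(c,u,v):
    Rm=cv2.Rodrigues(np.array(c["rvec"],float))[0]; t=np.array(c["tvec"],float).ravel()
    d=Rm.T@np.linalg.inv(np.array(c["K"]))@np.array([u,v,1.]); return -Rm.T@t,d
def onz(c,u,v,z):
    o,d=ray(c,u,v); return o+d*(z-o[2])/d[2]
def proj(c,P):
    return cv2.projectPoints(np.array(P,float).reshape(-1,3),np.array(c["rvec"],float),np.array(c["tvec"],float),np.array(c["K"],float),None)[0].reshape(-1,2)
E
python3 - <<'E'
from h import *
o=manip.get_obs();print({k:np.round(v,3).tolist() for k,v in o.items()},manip.grip_point_offset)
for n in("top","scene"):
    c=manip.camera(n);cv2.imwrite(f"pics/{n}0.png",c["image"]);np.save(f"{n}0.npy",c,allow_pickle=True)
    print(n,ray(c,320,240),c["K"])
E
```

```text
{'clock': 0.0, 'joint_pos': [-1.269, 0.333, -0.065, 1.461, 0.022, 1.35, -0.088], 'joint_velocities': [0.002, -0.001, 0.0, -0.001, 0.001, -0.004, 0.001], 'tau': [-0.0, -62.544, 0.049, -39.162, 0.016, 0.01, 0.0], 'position': [0.199, 0.592, 0.23], 'ee_rot': [0.162, 0.987, -0.001, -0.0], 'ft_force': [-0.755, -0.53, -0.645], 'torque': [-0.008, 0.008, 0.011], 'grasp_force': 0.0, 'grip_width': 1.004} 0.0187
top (array([0.22945815, 0.0080863 , 1.65428468]), array([ 0.19438499, -0.00553003, -0.98101226])) [[600.38184508   0.         315.9663678 ]
 [  0.         600.38184508 232.5008295 ]
 [  0.           0.           1.        ]]
scene (array([-0.62854673,  0.94089559,  1.12882019]), array([ 0.6477954 , -0.50924653, -0.56681841])) [[608.3654044    0.         323.10319925]
 [  0.         608.3654044  230.81383856]
 [  0.           0.           1.        ]]
```

View pics/top0.png

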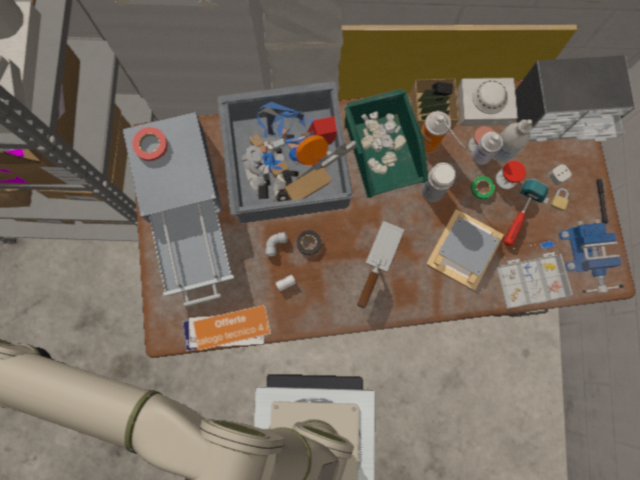

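View pics/scene0.png

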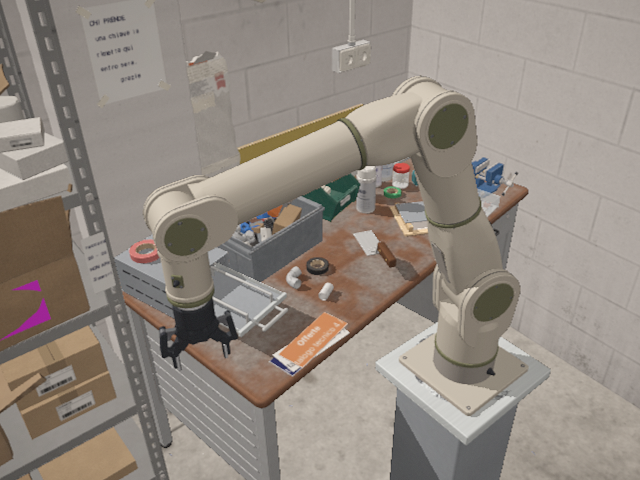

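The top view shows the lifter (blade around (385,245), brown handle near (370,288)), the plate at about (470,243), and the cabinet with its tray at (125–230,115–300). The tape roll is at (309,242), the pipe elbow at (276,243), and the can with its white cap is probably at (440,180). I'll enlarge both areas.

Run:
```python
import cv2
im=cv2.imread("pics/top0.png")
cv2.imwrite("pics/a.png",cv2.resize(im[195:325,345:515],None,fx=4.5,fy=4.5,interpolation=cv2.INTER_CUBIC))
cv2.imwrite("pics/b.png",cv2.resize(im[185:315,120:320],None,fx=4,fy=4,interpolation=cv2.INTER_CUBIC))
```

```text
(no output)
```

View pics/a.png

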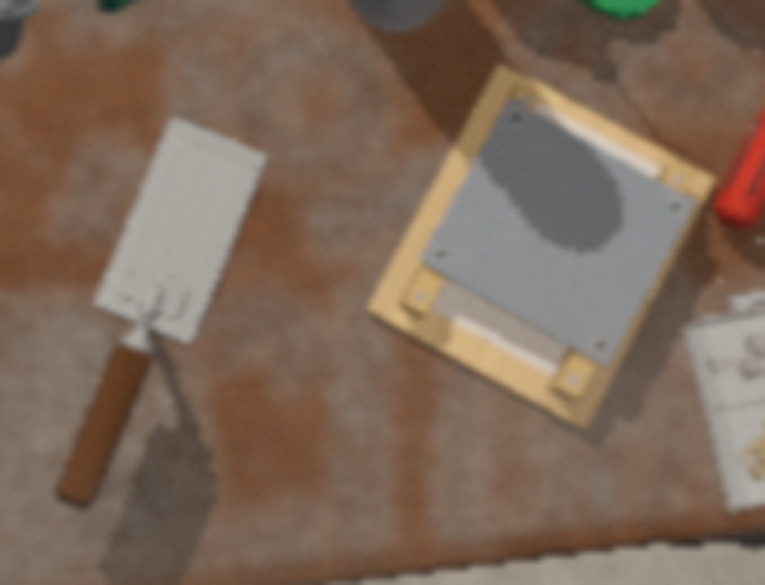

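View pics/b.png

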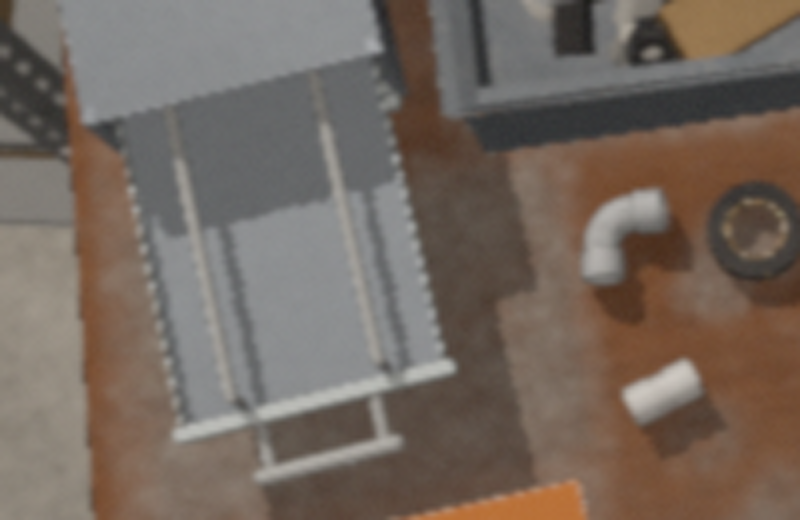

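Crop a shows the blade corners (174,117), (267,156), (190,342) and (95,301), the plate tilted on the board, and the battens running up and to the right. Crop b shows the tray handle from (260,478) to (400,441), the lip from (178,437) to (453,366), and the bar ends at (235,403) and (382,368).

Run:
```python
from h import *
c=np.load("top0.npy",allow_pickle=True).item()
def A(u,v,z): return onz(c,345+(u+.5)/4.5-.5,195+(v+.5)/4.5-.5,z)[:2]
def B(u,v,z): return onz(c,120+(u+.5)/4-.5,185+(v+.5)/4-.5,z)[:2]
def show(n,P):
    P=np.array(P);print(n,"ctr",P.mean(0).round(4),"pts",P.round(4).tolist())
    for i in range(len(P)):
        d=P[(i+1)%len(P)]-P[i];print("   edge",np.linalg.norm(d).round(4),np.degrees(np.arctan2(d[1],d[0])).round(1))
show("blade RL->TL->TR->RR",[A(*p,.003) for p in[(95,301),(174,117),(267,156),(190,342)]])
show("handle",[A(*p,.065) for p in[(58,495),(118,345),(150,350),(90,506)]])
show("board",[A(*p,.008) for p in[(370,308),(503,65),(716,180),(585,430)]])
show("plate",[A(*p,.030) for p in[(424,260),(508,97),(697,192),(607,362)]])
show("holes",[A(*p,.030) for p in[(440,254),(517,118),(676,206),(602,345)]])
show("thandle",[B(*p,.070) for p in[(260,478),(400,441)]])
show("lip",[B(*p,.078) for p in[(178,437),(453,366)]])
show("barL",[B(*p,.096) for p in[(235,403),(172,110)]])
show("barR",[B(*p,.096) for p in[(382,368),(315,75)]])
show("roof",[B(*p,.126) for p in[(85,120),(380,47)]])
show("bins",[B(*p,.0) for p in[(480,150),(600,283),(735,275)]])
im=c["image"];h=cv2.cvtColor(im,cv2.COLOR_BGR2HSV)
# sub-pixel blade
for n,m,roi in(("brown",(h[...,0]<14)&(h[...,1]>140)&(h[...,2]<130),(265,310,352,385)),("blade",(h[...,1]<30)&(h[...,2]>140),(215,275,360,408))):
    M=np.zeros(m.shape,np.uint8);y0,y1,x0,x1=roi;M[y0:y1,x0:x1]=m[y0:y1,x0:x1]
    M=cv2.morphologyEx(M,cv2.MORPH_OPEN,np.ones((3,3)))
    k=max(cv2.findContours(M,0,1)[0],key=cv2.contourArea);b=cv2.boxPoints(cv2.minAreaRect(k))
    show(n,[onz(c,*p,.065 if n=="brown" else .003)[:2] for p in b])
```

```text
blade RL->TL->TR->RR ctr [ 0.5468 -0.1835] pts [[0.4994, -0.1301], [0.6177, -0.1783], [0.5944, -0.2367], [0.4755, -0.189]]
   edge 0.1277 -22.2
   edge 0.0628 -111.8
   edge 0.128 158.1
   edge 0.0635 67.9
handle ctr [ 0.4163 -0.1312] pts [[0.3735, -0.1045], [0.4633, -0.1389], [0.4608, -0.1579], [0.3676, -0.1234]]
   edge 0.0961 -20.9
   edge 0.0192 -97.3
   edge 0.0994 159.7
   edge 0.0197 72.7
board ctr [ 0.5423 -0.4074] pts [[0.4992, -0.2993], [0.6562, -0.3844], [0.5862, -0.5158], [0.4276, -0.43]]
   edge 0.1786 -28.5
   edge 0.1488 -118.0
   edge 0.1803 151.6
   edge 0.149 61.3
plate ctr [ 0.5491 -0.4114] pts [[0.5262, -0.3285], [0.6302, -0.3819], [0.5736, -0.4968], [0.4667, -0.4386]]
   edge 0.1169 -27.2
   edge 0.1281 -116.2
   edge 0.1217 151.4
   edge 0.1252 61.6
holes ctr [ 0.5471 -0.4112] pts [[0.5302, -0.3383], [0.617, -0.3872], [0.5644, -0.4836], [0.477, -0.4358]]
   edge 0.0996 -29.4
   edge 0.1099 -118.6
   edge 0.0996 151.3
   edge 0.1111 61.4
thandle ctr [0.3747 0.3049] pts [[0.3612, 0.3501], [0.3881, 0.2598]]
   edge 0.0943 -73.4
   edge 0.0943 106.6
lip ctr [0.4118 
[... 239 characters left out ...]
703], [0.6286, 0.3276]]
   edge 0.204 16.3
   edge 0.204 -163.7
roof ctr [0.6136 0.3747] pts [[0.5861, 0.4694], [0.6412, 0.28]]
   edge 0.1973 -73.8
   edge 0.1973 106.2
bins ctr [0.5431 0.1365] pts [[0.602, 0.2271], [0.5094, 0.1382], [0.5178, 0.0442]]
   edge 0.1284 -136.2
   edge 0.0944 -84.9
   edge 0.2014 65.3
brown ctr [ 0.4165 -0.1302] pts [[0.3783, -0.1039], [0.462, -0.1389], [0.4547, -0.1566], [0.3711, -0.1214]]
   edge 0.0908 -22.7
   edge 0.0191 -112.3
   edge 0.0907 157.1
   edge 0.0189 68.0
blade ctr [ 0.547  -0.1832] pts [[0.4977, -0.1302], [0.6188, -0.1762], [0.5959, -0.2365], [0.4754, -0.1898]]
   edge 0.1295 -20.8
   edge 0.0646 -110.8
   edge 0.1292 158.8
   edge 0.0636 69.5
```

Emit:
{"name": "step_arm", "arguments": {
  "moves": [
    [0,40,-45,20,0,0,0],
    [0,80,-90,20,0,0,0],
    [0,120,-135,20,0,0,0],
    [0,160,-180,20,0,0,0],
    [0,195,-225,20,0,0,0],
    [0,225,-270,20,0,0,-0.02],
    [0,240,-315,20,0,0,-0.053],
    [0,240,-360,20,0,0,-0.053],
    [0,240,-410,20,0,0,-0.053],
    [0,240,-455,20,0,0,-0.053]
  ],
  "grip_force": 110
}}

```text
clock: 1.1
position: [0.4374, 0.1718, 0.2509]
ee_rot: [0.188, 0.982, -0.0, -0.0]
ft_force: [1.3, -0.6, -0.7]
grip_width: 0.997
grasp_force: 0.0
```

Emit:
{"name": "step_arm", "arguments": {
  "moves": [
    [0,0,-45,0,0,0,0],
    [0,0,-90,0,0,0,0],
    [0,0,-135,-10,0,0,0],
    [0,0,-180,-30,0,0,0],
    [0,0,-225,-50,0,0,0],
    [0,0,-260,-70,0,0,0],
    [0,0,-278,-80,0,0,0],
    [0,0,-278,-80,0,0,0],
    [0,0,-278,-80,0,0,0]
  ]
}}

```text
clock: 2.0
position: [0.4372, -0.1036, 0.1713]
ee_rot: [0.188, 0.982, 0.0, -0.0]
ft_force: [-0.4, 1.1, 0.5]
grip_width: 1.0
grasp_force: 0.0
```

```bash
cat >> h.py <<'E'
def wrist(name):
    o=manip.get_obs();c=manip.camera("wrist");cv2.imwrite(f"pics/{name}.png",c["image"])
    c["T"]=(np.array(o["position"]),R.from_quat(o["ee_rot"]).as_matrix());np.save(f"{name}.npy",c,allow_pickle=True);return c
def wz(c,u,v,z):
    K=np.array(c["K"]);x=np.array([(u-K[0,2])/K[0,0],(v-K[1,2])/K[1,1]]);r=np.hypot(*x)
    d=np.array([*(x/r*np.sin(r)),np.cos(r)]) if r>0 else np.array([0,0,1.])
    M=np.array(c["mount"]);p,Rm=c["T"];o=p+Rm@M[:3,3];d=Rm@M[:3,:3]@d
    return (o+d*(z-o[2])/d[2])[:2]
E
python3 - <<'E'
from h import *
c=wrist("w1");print(c["mount"],c["K"],c["T"][0])
E
```

```text
[[ 5.04562716e-04 -9.55784060e-01 -2.94069000e-01  7.47967152e-02]
 [ 9.99999626e-01  6.88885470e-04 -5.23221501e-04  2.49633099e-04]
 [ 7.02666631e-04 -2.94068626e-01  9.55784050e-01 -1.43479886e-01]
 [ 0.00000000e+00  0.00000000e+00  0.00000000e+00  1.00000000e+00]] [[371.64829954   0.         316.38851292]
 [  0.         371.64829954 239.29106554]
 [  0.           0.           1.        ]] [ 0.43722053 -0.10355384  0.17131582]
```

View pics/w1.png

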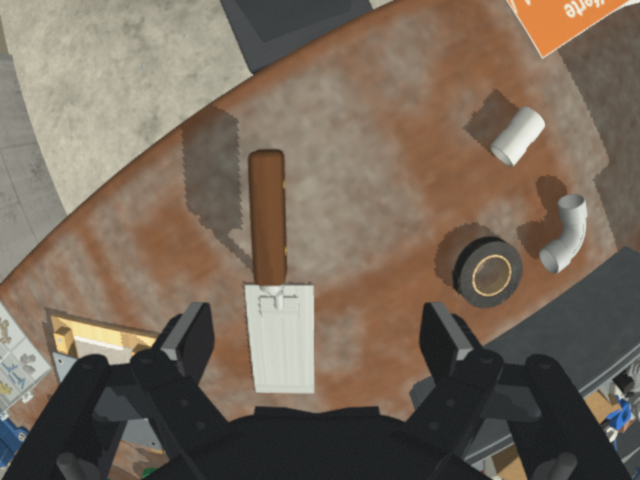

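The wrist view shows the handle running from (250–283,150) down to (254–286,284), and the blade corners at (245,285), (313,284), (314,391) and (255,393). I'll check these against the top view.

Run:
```python
from h import *
c=np.load("w1.npy",allow_pickle=True).item()
b=np.array([wz(c,*p,.003) for p in[(245,285),(255,393),(314,391),(313,284)]]);print("blade",b.mean(0),b)
d=(b[1]+b[2]-b[0]-b[3])/2;print(np.linalg.norm(d),np.degrees(np.arctan2(d[1],d[0])))
b=np.array([wz(c,*p,.065) for p in[(250,152),(254,284),(286,284),(284,152)]]);print("handle",b.mean(0),b)
d=(b[1]+b[2]-b[0]-b[3])/2;print(np.linalg.norm(d),np.degrees(np.arctan2(d[1],d[0])))
q=c["T"][1];print("closing yaw",np.degrees(np.arctan2(q[1,1],q[0,1])))
t=np.load("top0.npy",allow_pickle=True).item()
print("can top",onz(t,440,173,.17))
```

```text
blade [ 0.54453168 -0.18340256] [[ 0.47364905 -0.18929232]
 [ 0.59494402 -0.23798923]
 [ 0.61405437 -0.17639429]
 [ 0.49547929 -0.1299344 ]]
0.12902757017112026 -21.638298262439825
handle [ 0.414222   -0.13062992] [[ 0.3653814  -0.12309723]
 [ 0.45430029 -0.15996348]
 [ 0.46286138 -0.1376569 ]
 [ 0.37434493 -0.10180207]]
0.09587968706328581 -22.286050847554275
closing yaw 68.33084859874634
can top [ 0.70901826 -0.30534122  0.17      ]
```

Emit:
{"name": "step_arm", "arguments": {
  "moves": [
    [0,2,-37,-30,0,0,0],
    [0,2,-37,-65,0,0,0],
    [0,2,-37,-100,0,0,0],
    [0,2,-37,-125,0,0,0],
    [0,2,-37,-140,0,0,0],
    [0,2,-37,-140,0,0,0],
    [1,2,-37,-140,0,0,0],
    [1,2,-37,-140,0,0,0],
    [1,2,-37,-140,0,0,0],
    [1,2,-37,-140,0,0,0]
  ],
  "grip_force": 110
}}

```text
clock: 3.05
position: [0.4399, -0.1408, 0.032]
ee_rot: [0.188, 0.982, 0.0, 0.001]
ft_force: [0.1, -0.4, 0.1]
grip_width: 0.332
grasp_force: 0.0
```

Emit:
{"name": "step_arm", "arguments": {
  "moves": [
    [1,0,0,0,0,0,0],
    [1,0,0,0,0,0,0],
    [1,0,0,0,0,0,0],
    [1,0,0,0,0,0,0]
  ]
}}

```text
clock: 3.45
position: [0.4398, -0.141, 0.0321]
ee_rot: [0.188, 0.982, 0.0, 0.0]
ft_force: [-4.0, 0.7, 8.7]
grip_width: 0.265
grasp_force: 107.1
```

Emit:
{"name": "step_arm", "arguments": {
  "moves": [
    [1,0,0,10,0,0,0],
    [1,0,0,30,0,0,0],
    [1,0,0,60,0,0,0],
    [1,-20,-30,90,0,0,-0.03],
    [1,-45,-60,100,0,0,-0.06],
    [1,-70,-90,100,0,0,-0.09],
    [1,-95,-125,100,0,0,-0.12],
    [1,-112,-150,100,0,0,-0.12],
    [1,-112,-150,100,0,0,-0.12],
    [1,-112,-150,100,0,0,-0.12]
  ]
}}

```text
clock: 4.45
position: [0.3271, -0.291, 0.1316]
ee_rot: [0.247, 0.969, 0.0, 0.0]
ft_force: [0.6, 0.9, -1.2]
grip_width: 0.265
grasp_force: 108.1
```

Run:
```python
from h import *
ims=[]
for n in("top","scene"):
    c=manip.camera(n);np.save(f"{n}1.npy",c,allow_pickle=True);ims.append(c["image"])
o=manip.get_obs();print(o["position"],o["ee_rot"],o["ft_force"],o["torque"])
a=cv2.resize(ims[0][190:330,330:520],None,fx=4,fy=4,interpolation=3)
cv2.imwrite("pics/c.png",a)
b=cv2.resize(ims[1][170:290,340:480],None,fx=5,fy=5,interpolation=3)
cv2.imwrite("pics/d.png",b)
```

```text
[ 0.32781948 -0.29010563  0.1314242 ] [ 2.45724392e-01  9.69339717e-01  1.82802452e-04 -4.68103953e-05] [-0.12223793  0.61247743 -1.5916743 ] [0.08957417 0.12703315 0.04564366]
```

View pics/c.png

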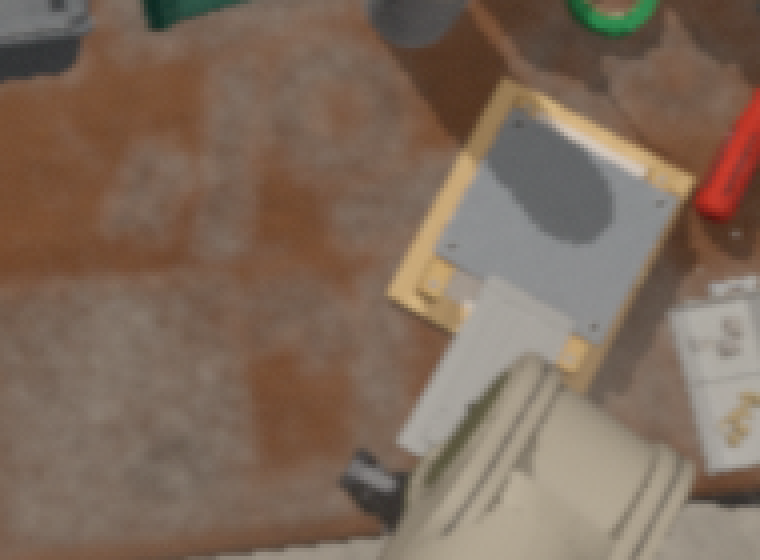

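The top crop shows the lifted blade with tip corners (493,276) and (583,318) and rear-left corner (398,447). The plate holes are at (517,125), (662,203), (594,328) and (451,246).

Run:
```python
from h import *
c=np.load("top1.npy",allow_pickle=True).item()
A=lambda u,v,z:onz(c,330+(u+.5)/4-.5,190+(v+.5)/4-.5,z)[:2]
yaw=np.radians(-28.6);u=np.array([np.cos(yaw),np.sin(yaw)]);n=np.array([-u[1],u[0]])
for z in(.095,.1024,.11):
    L,Rr,B=A(493,276,z),A(583,318,z),A(398,447,z)
    dl=L-B;dw=L-Rr
    print(z,"tip",(L+Rr)/2,"wid",np.linalg.norm(dw),"len",np.linalg.norm(dl),np.degrees(np.arctan2(dl[1],dl[0])))
o=manip.get_obs();p=np.array(o["position"][:2]);print("exp tip",p+.18*u)
H=np.array([A(*q,.03) for q in[(451,246),(517,125),(662,203),(594,328)]]);print("holes ctr",H.mean(0))
for i in range(4):
    d=H[(i+1)%4]-H[i];print(np.degrees(np.arctan2(d[1],d[0])))
print("grip rel plate: along",(p-H.mean(0))@u,"across",(p-H.mean(0))@n)
Bd=np.array([A(*q,.008) for q in[(388,294),(505,79),(694,180)]]);print("board",(Bd[0]+Bd[2])/2,Bd)
# scene-view check of tip corners
s=np.load("scene1.npy",allow_pickle=True).item()
tip=(A(493,276,.1024)+A(583,318,.1024))/2
print("scene proj L,R",proj(s,[[*A(493,276,.1024),.1024],[*A(583,318,.1024),.1024]]))
```

```text
0.095 tip [ 0.48564322 -0.38104154] wid 0.06414495710690538 len 0.13078165328192307 -29.161139626568318
0.1024 tip [ 0.48442743 -0.37919483] wid 0.06384054015877248 len 0.1301609941754323 -29.16113962656831
0.11 tip [ 0.48317877 -0.37729821] wid 0.06352789572555487 len 0.12952356049849584 -29.161139626568296
exp tip [ 0.48585641 -0.37627017]
holes ctr [ 0.54682491 -0.41080645]
-28.520402912851186
-117.86561951980647
150.8454712710888
60.839755709292085
grip rel plate: along -0.25006154030449473 across 0.0011371386266844502
board [ 0.54254644 -0.40641743] [[ 0.4989763  -0.29872403]
 [ 0.65521981 -0.38295466]
 [ 0.58611658 -0.51411084]]
scene proj L,R [[417.8724926  204.96582902]
 [436.15420671 202.18739661]]
```

Emit:
{"name": "step_arm", "arguments": {
  "moves": [
    [1,0,0,-30,0,0,0],
    [1,0,0,-60,0,0,0],
    [1,0,0,-80,0,0,0],
    [1,0,0,-85,0,0,0],
    [1,0,0,-85,0,0,0],
    [1,0,0,-85,0,0,0]
  ]
}}

```text
clock: 5.15
position: [0.3281, -0.291, 0.0472]
ee_rot: [0.246, 0.969, -0.0, 0.001]
ft_force: [-0.2, 0.1, -2.0]
grip_width: 0.268
grasp_force: 108.1
```

Emit:
{"name": "step_arm", "arguments": {
  "moves": [
    [1,9,-5,0,0,0,0],
    [1,18,-10,0,0,0,0],
    [1,26,-15,0,0,0,0],
    [1,35,-19,0,0,0,0],
    [1,44,-24,0,0,0,0],
    [1,44,-24,0,0,0,0]
  ]
}}

```text
clock: 5.75
position: [0.3726, -0.3157, 0.0465]
ee_rot: [0.246, 0.969, -0.0, 0.0]
ft_force: [0.2, 0.7, -1.7]
grip_width: 0.265
grasp_force: 108.1
```

Emit:
{"name": "step_arm", "arguments": {
  "moves": [
    [1,9,-5,0,0,0,0],
    [1,18,-10,0,0,0,0],
    [1,27,-15,0,0,0,0],
    [1,36,-20,0,0,0,0],
    [1,45,-25,0,0,0,0],
    [1,54,-30,0,0,0,0],
    [1,62,-34,0,0,0,0],
    [1,69,-38,0,0,0,0],
    [1,69,-38,0,0,0,0],
    [1,69,-38,0,0,0,0]
  ]
}}

```text
clock: 6.75
position: [0.4401, -0.353, 0.0462]
ee_rot: [0.246, 0.969, 0.0, -0.0]
ft_force: [0.1, 0.7, -1.8]
grip_width: 0.262
grasp_force: 108.1
```

Run:
```python
from h import *
c=manip.camera("top");np.save("top2.npy",c,allow_pickle=True)
# plate shift since last picture?
p=np.load("top1.npy",allow_pickle=True).item()["image"]
r=(slice(205,245),slice(455,500))
t=p[213:232,455:490];m=cv2.matchTemplate(c["image"][203:242,445:500],t,cv2.TM_CCOEFF_NORMED);print(cv2.minMaxLoc(m))
o=manip.get_obs();q=np.array(o["position"])-[.5468,-.4108,0];u=np.array([.877,-.4805]);print(q[:2]@u,q[:2]@[.4805,.877],q[2])
```

```text
(-0.3767859637737274, 0.9991573691368103, (1, 15), (10, 10))
-0.12158866633868558 -0.0005513294620847417 0.04622606547405431
```

Emit:
{"name": "step_arm", "arguments": {
  "moves": [
    [1,0,0,4,0,0,0],
    [1,0,0,7,0,0,0],
    [1,0,0,9,0,0,0],
    [1,0,0,11,0,0,0],
    [1,0,0,14,0,0,0],
    [1,0,0,20,0,0,0],
    [1,0,0,28,0,0,0],
    [1,0,0,36,0,0,0],
    [1,0,0,40,0,0,0],
    [1,0,0,40,0,0,0]
  ]
}}

```text
clock: 7.8
position: [0.4407, -0.3532, 0.0872]
ee_rot: [0.246, 0.969, -0.0, 0.001]
ft_force: [0.5, -0.0, -3.2]
grip_width: 0.265
grasp_force: 108.1
```

Run:
```python
from h import *
c=manip.camera("top");np.save("top3.npy",c,allow_pickle=True)
o=manip.get_obs();print(o["position"],o["ee_rot"],o["ft_force"])
cv2.imwrite("pics/e.png",cv2.resize(c["image"][195:305,410:520],None,fx=5,fy=5,interpolation=3))
```

```text
[ 0.44051599 -0.35294429  0.08662689] [2.46286187e-01 9.69197096e-01 7.01281551e-05 3.13798805e-04] [ 0.6540564   0.13255745 -3.96945266]
```

View pics/e.png

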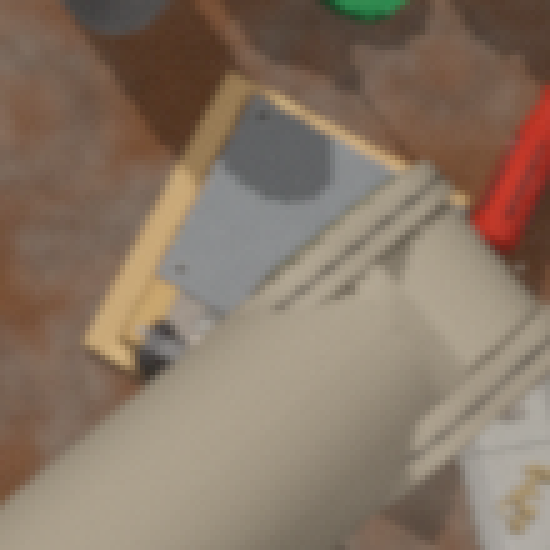

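The plate is up on the blade, with its left-hand holes visible at (264,115) and (181,268).

Run:
```python
from h import *
c=np.load("top3.npy",allow_pickle=True).item()
A=lambda u,v,z:onz(c,410+(u+.5)/5-.5,195+(v+.5)/5-.5,z)[:2]
z=.0622;f,n=A(264,115,z),A(181,268,z);d=f-n
print(f,n,np.linalg.norm(d),np.degrees(np.arctan2(d[1],d[0])))
p=np.array(manip.get_obs()["position"][:2]);a=np.radians(-28.6)
for a in(np.arctan2(d[1],d[0]),):
    u=np.array([np.cos(a),np.sin(a)]);nn=np.array([-u[1],u[0]]);m=(f+n)/2-.055*nn;print("ctr",m,"grip rel",(p-m)@u,(p-m)@nn)
print(p)
```

```text
[ 0.61859234 -0.38743521] [ 0.53235857 -0.34076527] 0.09805277128552826 -28.42236927503732
ctr [ 0.54929724 -0.4124707 ] grip rel -0.12400170156031731 0.0005749149136455023
[ 0.44051599 -0.35294429]
```

Emit:
{"name": "step_arm", "arguments": {
  "moves": [
    [1,0,0,8,0,0,0],
    [1,0,0,24,0,0,0],
    [1,0,0,46,0,0,0],
    [1,0,0,72,0,0,0],
    [1,0,0,100,0,0,0],
    [1,0,0,128,0,0,0],
    [1,0,0,154,0,0,0],
    [1,0,0,174,0,0,0],
    [1,0,0,186,0,0,0],
    [1,0,0,190,0,0,0]
  ]
}}

```text
clock: 8.85
position: [0.4404, -0.3534, 0.2779]
ee_rot: [0.247, 0.969, -0.0, 0.001]
ft_force: [0.1, -0.3, -3.8]
grip_width: 0.266
grasp_force: 108.0
```

Emit:
{"name": "step_arm", "arguments": {
  "moves": [
    [1,0,5,0,0,0,0.01],
    [1,-1,15,0,0,0,0.03],
    [1,-3,30,0,0,0,0.05],
    [1,-5,50,0,0,0,0.075],
    [1,-7,72,0,0,0,0.1],
    [1,-9,96,0,0,0,0.13],
    [1,-11,121,0,0,0,0.16],
    [1,-13,147,0,0,0,0.19],
    [1,-15,173,0,0,0,0.22],
    [1,-17,199,0,0,0,0.25]
  ]
}}

```text
clock: 9.85
position: [0.4225, -0.1521, 0.2755]
ee_rot: [0.122, 0.993, -0.0, -0.0]
ft_force: [1.0, -0.2, -2.8]
grip_width: 0.262
grasp_force: 107.9
```

Emit:
{"name": "step_arm", "arguments": {
  "moves": [
    [1,-1,26,0,0,0,0.03],
    [1,-1,52,0,0,0,0.06],
    [1,-1,78,0,0,0,0.09],
    [1,-1,104,0,0,0,0.12],
    [1,-1,130,0,0,0,0.15],
    [1,-1,156,0,0,0,0.18],
    [1,-1,182,0,0,0,0.21],
    [1,-1,208,0,0,0,0.24],
    [1,-1,234,0,0,0,0.27],
    [1,-1,260,0,0,0,0.3]
  ]
}}

```text
clock: 10.85
position: [0.422, 0.108, 0.2761]
ee_rot: [-0.027, 1.0, -0.0, -0.0]
ft_force: [0.8, 0.2, -2.9]
grip_width: 0.264
grasp_force: 107.9
```

Emit:
{"name": "step_arm", "arguments": {
  "moves": [
    [1,-1,26,0,0,0,0.03],
    [1,-3,51,0,0,0,0.06],
    [1,-5,75,0,0,0,0.09],
    [1,-8,98,0,0,0,0.12],
    [1,-11,120,0,0,0,0.15],
    [1,-15,140,0,0,0,0.175],
    [1,-19,158,0,0,0,0.2],
    [1,-23,174,0,0,0,0.215],
    [1,-27,186,0,0,0,0.23],
    [1,-30,195,0,0,0,0.235]
  ]
}}

```text
clock: 11.85
position: [0.3919, 0.302, 0.2763]
ee_rot: [-0.144, 0.99, -0.0, -0.0]
ft_force: [0.2, 0.2, -3.0]
grip_width: 0.266
grasp_force: 108.0
```

Emit:
{"name": "step_arm", "arguments": {
  "moves": [
    [1,0,2,0,0,0,0],
    [1,0,2,0,0,0,0],
    [1,0,2,0,0,0,0]
  ]
}}

```text
clock: 12.15
position: [0.3928, 0.3023, 0.2764]
ee_rot: [-0.142, 0.99, -0.0, 0.0]
ft_force: [0.3, -0.5, -4.0]
grip_width: 0.259
grasp_force: 108.0
```

Emit:
{"name": "step_arm", "arguments": {
  "moves": [
    [1,0,2,-10,0,0,0],
    [1,0,4,-28,0,0,0],
    [1,0,6,-50,0,0,0],
    [1,0,7,-72,0,0,0],
    [1,0,7,-86,0,0,0],
    [1,0,7,-92,0,0,0],
    [1,0,7,-92,0,0,0],
    [1,0,7,-92,0,0,0]
  ]
}}

```text
clock: 12.95
position: [0.3927, 0.3103, 0.1851]
ee_rot: [-0.143, 0.99, 0.0, 0.0]
ft_force: [-0.5, -0.6, -3.8]
grip_width: 0.269
grasp_force: 108.0
```

Run:
```python
from h import *
c=manip.camera("top");np.save("top4.npy",c,allow_pickle=True)
o=manip.get_obs();print(o["position"],o["ee_rot"],o["ft_force"])
cv2.imwrite("pics/f.png",cv2.resize(c["image"][190:320,140:250],None,fx=4.5,fy=4.5,interpolation=3))
```

```text
[0.39280182 0.31041063 0.18535086] [-1.43018952e-01  9.89719587e-01  5.55419060e-04  6.40518784e-04] [-0.59383875  0.01933001 -3.92053229]
```

View pics/f.png

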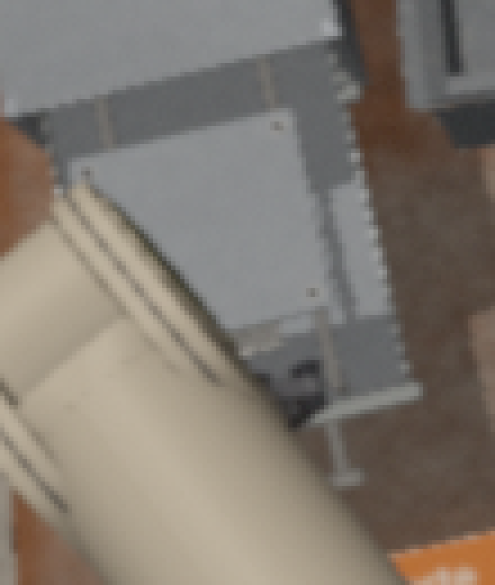

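The plate is over the tray. Its holes show at (86,173) far-left, (278,125) far-right and (312,292) near-right.

Run:
```python
from h import *
c=np.load("top4.npy",allow_pickle=True).item()
A=lambda u,v,z:onz(c,140+(u+.5)/4.5-.5,190+(v+.5)/4.5-.5,z)[:2]
z=.1603;fl,fr,nr=A(86,173,z),A(278,125,z),A(312,292,z)
ang=lambda d:np.degrees(np.arctan2(d[1],d[0]))
print(np.linalg.norm(fl-fr),ang(fl-fr)-90,np.linalg.norm(fr-nr),ang(fr-nr))
m=(fl+nr)/2;print("plate ctr",m)
q=np.array(manip.get_obs()["ee_rot"]);print("tool yaw",2*np.degrees(np.arctan2(q[1],q[0]))-180)
a=np.radians(16.25);u=np.array([np.cos(a),np.sin(a)]);n=np.array([-u[1],u[0]])
p=np.array(manip.get_obs()["position"][:2]);print("grip rel",(p-m)@u,(p-m)@n)
r=np.array([.5085,.3436]);print("to rest along/across",(r-m)@u,(r-m)@n,"dxy",r-m)
```

```text
0.11094838771317628 16.24905387102534 0.09879723888000608 14.988169310457478
plate ctr [0.51219615 0.3446192 ]
tool yaw 16.445161649081314
grip rel -0.12419705841747701 0.0005680696338491581
to rest along/across -0.0038336916692767033 5.58098817125389e-05 dxy [-0.00369615 -0.0010192 ]
```

Emit:
{"name": "step_arm", "arguments": {
  "moves": [
    [1,-2,-1,-8,0,0,0],
    [1,-4,-1,-20,0,0,0],
    [1,-4,-1,-32,0,0,0],
    [1,-4,-1,-42,0,0,0],
    [1,-4,-1,-48,0,0,0],
    [1,-4,-1,-50,0,0,0],
    [1,-4,-1,-50,0,0,0],
    [1,-4,-1,-50,0,0,0]
  ]
}}

```text
clock: 13.8
position: [0.3886, 0.3093, 0.1347]
ee_rot: [-0.143, 0.99, 0.0, 0.0]
ft_force: [0.3, 0.5, -3.1]
grip_width: 0.268
grasp_force: 108.0
```

Emit:
{"name": "step_arm", "arguments": {
  "moves": [
    [1,0,0,-2,0,0,0],
    [1,0,0,-4,0,0,0],
    [1,0,0,-6,0,0,0],
    [1,0,0,-8,0,0,0],
    [1,0,0,-10,0,0,0],
    [1,0,0,-12,0,0,0],
    [1,0,0,-13,0,0,0],
    [1,0,0,-13,0,0,0]
  ]
}}

```text
clock: 14.6
position: [0.3883, 0.3091, 0.1212]
ee_rot: [-0.143, 0.99, 0.0, -0.0]
ft_force: [0.4, -0.4, -1.6]
grip_width: 0.266
grasp_force: 108.1
```

Emit:
{"name": "step_arm", "arguments": {
  "moves": [
    [1,-5,-1.5,0,0,0,0],
    [1,-14,-4,0,0,0,0],
    [1,-24,-7,0,0,0,0],
    [1,-34,-10,0,0,0,0],
    [1,-43,-12.5,0,0,0,0],
    [1,-53,-15.5,0,0,0,0],
    [1,-62,-18,0,0,0,0],
    [1,-67,-19.5,0,0,0,0],
    [1,-67,-19.5,0,0,0,0]
  ]
}}

```text
clock: 15.5
position: [0.3208, 0.2895, 0.1214]
ee_rot: [-0.143, 0.99, 0.0, 0.0]
ft_force: [0.4, 0.6, -2.1]
grip_width: 0.27
grasp_force: 108.1
```

Run:
```python
from h import *
o=manip.get_obs();print(np.round(o["joint_pos"],3))
```

```text
[-9.430e-01  3.000e-03  1.040e-01  2.085e+00 -1.000e-03  1.053e+00
  1.019e+00]
```

Emit:
{"name": "step_arm", "arguments": {
  "moves": [
    [1,-5,-1.5,0,0,0,0],
    [1,-14,-4,0,0,0,0],
    [1,-24,-7,0,0,0,0],
    [1,-34,-10,0,0,0,0],
    [1,-43,-12.5,0,0,0,0],
    [1,-51,-15,0,0,0,0],
    [1,-56,-16.5,0,0,0,0],
    [1,-56,-16.5,0,0,0,0]
  ]
}}

```text
clock: 16.3
position: [0.2648, 0.273, 0.1214]
ee_rot: [-0.143, 0.99, 0.0, 0.0]
ft_force: [0.7, 0.0, -1.5]
grip_width: 0.263
grasp_force: 108.1
```

Run:
```python
from h import *
o=manip.get_obs();print(np.round(o["joint_pos"],3))
c=manip.camera("top");np.save("top5.npy",c,allow_pickle=True)
cv2.imwrite("pics/g.png",cv2.resize(c["image"][190:340,140:320],None,fx=4,fy=4,interpolation=3))
```

```text
[-0.976 -0.115  0.053  2.196  0.007  1.061  0.931]
```

View pics/g.png

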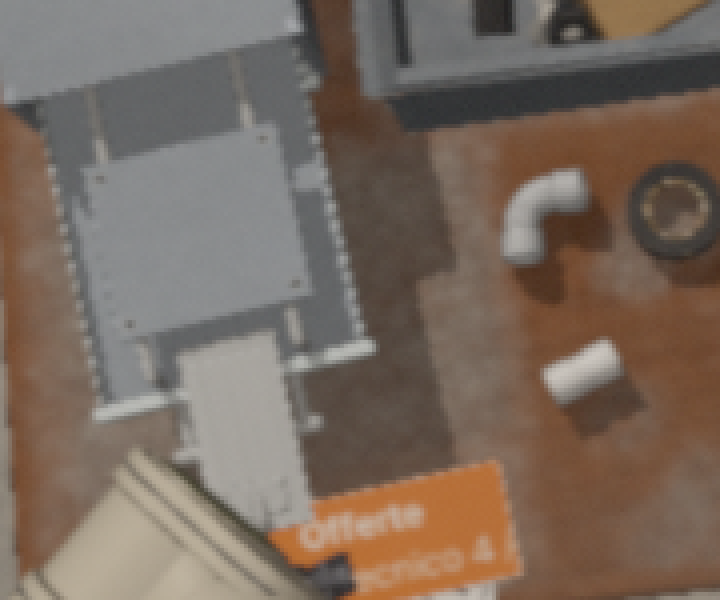

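The blade is clear of the plate. The plate holes are at (101,180), (263,138), (295,284) and (130,325), the lip runs from (95,414) to (375,346), and the bars show at (98,125) and (148,357) on the left and (241,90) and (295,325) on the right.

Run:
```python
from h import *
c=np.load("top5.npy",allow_pickle=True).item()
A=lambda u,v,z:onz(c,140+(u+.5)/4-.5,190+(v+.5)/4-.5,z)[:2]
H=np.array([A(*q,.104) for q in[(101,180),(263,138),(295,284),(130,325)]]);m=H.mean(0)
x=H[0]+H[1]-H[2]-H[3];y=H[0]+H[3]-H[1]-H[2];ang=lambda d:np.degrees(np.arctan2(d[1],d[0]))
print("plate",m,ang(x),ang(y)-90)
L=[A(98,125,.1),A(148,357,.1)];Rr=[A(241,90,.1),A(295,325,.1)]
a=np.radians(16.25);u=np.array([np.cos(a),np.sin(a)]);n=np.array([-u[1],u[0]])
print("across: plate",m@n,"bars",[p@n for p in L+Rr],"lip",(A(95,414,.078)+A(375,346,.078))/2@n)
lip=(A(95,414,.078)+A(375,346,.078))/2;print("along plate-lip",(m-lip)@u,"bar yaw",ang(L[0]-L[1]),ang(Rr[0]-Rr[1]),"lipyaw",ang(A(95,414,.078)-A(375,346,.078))-90)
```

```text
plate [0.50666605 0.34237153] 15.650646239845615 16.3221661060699
across: plate 0.18691387758331443 bars [np.float64(0.2361902872904883), np.float64(0.23601078403608328), np.float64(0.1393391476542038), np.float64(0.139003457237599)] lip 0.18762742030148888
along plate-lip 0.09761207748628455 bar yaw 16.314291069457045 16.367944159095067 lipyaw 15.503567094182557
```

Emit:
{"name": "step_arm", "arguments": {
  "moves": [
    [1,0,0,5,0,0,0],
    [1,0,0,15,0,0,0],
    [1,0,0,35,0,0,0],
    [1,0,0,60,0,0,0],
    [1,0,0,90,0,0,0],
    [1,20,-20,115,0,0,-0.05],
    [1,45,-50,125,0,0,-0.12],
    [1,70,-85,125,0,0,-0.2],
    [1,95,-120,125,0,0,-0.28],
    [1,115,-155,125,0,0,-0.36]
  ]
}}

```text
clock: 17.35
position: [0.3816, 0.1163, 0.2474]
ee_rot: [0.038, 0.999, 0.0, 0.001]
ft_force: [1.2, 0.9, -1.9]
grip_width: 0.264
grasp_force: 108.0
```

Emit:
{"name": "step_arm", "arguments": {
  "moves": [
    [1,20,-40,0,0,0,-0.08],
    [1,40,-80,0,0,0,-0.16],
    [1,50,-120,0,0,0,-0.24],
    [1,58,-160,0,0,0,-0.306],
    [1,60,-200,0,0,0,-0.306],
    [1,60,-230,0,0,0,-0.306],
    [1,60,-255,0,0,0,-0.306],
    [1,60,-260,0,0,0,-0.306],
    [1,60,-260,0,0,0,-0.306],
    [1,60,-260,0,0,0,-0.306]
  ]
}}

```text
clock: 18.35
position: [0.4405, -0.141, 0.2466]
ee_rot: [0.188, 0.982, 0.0, 0.0]
ft_force: [-0.2, 0.3, -2.7]
grip_width: 0.268
grasp_force: 108.2
```

Next I lower the lifter to TCP z ≈ 0.032 (−215) and check for contact before opening the fingers.

Emit:
{"name": "step_arm", "arguments": {
  "moves": [
    [1,0,0,-40,0,0,0],
    [1,0,0,-85,0,0,0],
    [1,0,0,-130,0,0,0],
    [1,0,0,-165,0,0,0],
    [1,0,0,-190,0,0,0],
    [1,0,0,-203,0,0,0],
    [1,0,0,-209,0,0,0],
    [1,0,0,-212,0,0,0],
    [1,0,0,-214,0,0,0],
    [1,0,0,-214,0,0,0]
  ]
}}

```text
clock: 19.35
position: [0.4409, -0.1418, 0.033]
ee_rot: [0.188, 0.982, 0.0, 0.001]
ft_force: [-0.5, 0.3, -1.7]
grip_width: 0.261
grasp_force: 108.1
```

Emit:
{"name": "step_arm", "arguments": {
  "moves": [
    [1,0,0,-0.5,0,0,0],
    [0.7,0,0,-0.5,0,0,0],
    [0.5,0,0,-0.5,0,0,0],
    [0,0,0,-0.5,0,0,0],
    [0,0,0,-0.5,0,0,0],
    [0,0,0,-0.5,0,0,0],
    [0,0,0,-0.5,0,0,0],
    [0,0,0,-0.5,0,0,0]
  ]
}}

```text
clock: 20.15
position: [0.4403, -0.1419, 0.0318]
ee_rot: [0.188, 0.982, 0.0, 0.0]
ft_force: [0.6, 0.5, 0.2]
grip_width: 1.005
grasp_force: 0.0
```

Emit:
{"name": "step_arm", "arguments": {
  "moves": [
    [0,0,0,10,0,0,0],
    [0,0,0,30,0,0,0],
    [0,0,0,70,0,0,0],
    [0,0,0,115,0,0,0],
    [0.5,0,0,160,0,0,0],
    [1,-10,40,170,0,0,0.1],
    [1,-20,85,170,0,0,0.2],
    [1,-30,130,170,0,0,0.3],
    [1,-40,175,170,0,0,0.4],
    [1,-50,220,170,0,0,0.5]
  ],
  "grip_force": 30
}}

```text
clock: 21.15
position: [0.3897, 0.0793, 0.2028]
ee_rot: [-0.062, 0.998, 0.0, 0.001]
ft_force: [0.9, 1.1, 0.6]
grip_width: 0.002
grasp_force: 0.0
```

Run:
```python
from h import *
c=manip.camera("top");im=c["image"];np.save("top6.npy",c,allow_pickle=True)
o=manip.get_obs();print(o["position"],o["ee_rot"])
h=cv2.cvtColor(im,cv2.COLOR_BGR2HSV)
for n,m,roi in(("handle",(h[...,0]<14)&(h[...,1]>140)&(h[...,2]<130),(265,310,352,385)),("blade",(h[...,1]<30)&(h[...,2]>140),(215,275,360,408))):
    M=np.zeros(m.shape,np.uint8);y0,y1,x0,x1=roi;M[y0:y1,x0:x1]=m[y0:y1,x0:x1];M=cv2.morphologyEx(M,cv2.MORPH_OPEN,np.ones((3,3)))
    k=max(cv2.findContours(M,0,1)[0],key=cv2.contourArea);b=cv2.boxPoints(cv2.minAreaRect(k))
    P=np.array([onz(c,*p,.065 if n=="handle" else .003)[:2] for p in b]);print(n,P.mean(0),P.round(3).tolist())
```

```text
[0.38794455 0.08610651 0.2025649 ] [-6.89338164e-02  9.97620808e-01  8.51108505e-04  3.58172984e-04]
handle [ 0.41887441 -0.13091106] [[0.38, -0.105], [0.464, -0.139], [0.458, -0.156], [0.373, -0.123]]
blade [ 0.54763195 -0.18404055] [[0.5, -0.13], [0.619, -0.179], [0.595, -0.238], [0.477, -0.189]]
```

Emit:
{"name": "step_arm", "arguments": {
  "moves": [
    [1,0,40,0,0,0,0.05],
    [1,-10,80,0,0,0,0.1],
    [1,-25,125,0,0,0,0.146],
    [1,-40,165,0,0,0,0.146],
    [1,-55,200,0,0,0,0.146],
    [1,-55,207,-30,0,0,0.146],
    [1,-55,207,-70,0,0,0.146],
    [1,-55,207,-115,0,0,0.146],
    [1,-55,207,-144,0,0,0.146],
    [1,-55,207,-144,0,0,0.146]
  ]
}}

```text
clock: 22.2
position: [0.3337, 0.2829, 0.0553]
ee_rot: [-0.133, 0.991, -0.002, -0.002]
ft_force: [-0.4, -0.5, 0.3]
grip_width: -0.001
grasp_force: 0.0
```

Emit:
{"name": "step_arm", "arguments": {
  "moves": [
    [1,0,0,0,0,0,0],
    [1,0,0,0,0,0,0]
  ]
}}

```text
clock: 22.4
position: [0.3364, 0.286, 0.0599]
ee_rot: [-0.133, 0.991, 0.001, 0.001]
ft_force: [0.3, 0.0, -0.5]
grip_width: 0.004
grasp_force: 0.0
```

Emit:
{"name": "step_arm", "arguments": {
  "moves": [
    [1,-2,7,-4,0,0,0.015],
    [1,6,9,-4,0,0,0.015],
    [1,12,11,-4,0,0,0.015],
    [1,16,12,-4,0,0,0.015],
    [1,19,13,-4,0,0,0.015],
    [1,22,14,-4,0,0,0.015],
    [1,25,15,-4,0,0,0.015],
    [1,29,16,-4,0,0,0.015],
    [1,34,17.5,-4,0,0,0.015],
    [1,40,19,-4,0,0,0.015]
  ]
}}

```text
clock: 23.4
position: [0.3755, 0.3042, 0.0537]
ee_rot: [-0.141, 0.99, 0.0, -0.0]
ft_force: [-2.2, 0.5, -0.2]
grip_width: -0.001
grasp_force: 1.1
```

Emit:
{"name": "step_arm", "arguments": {
  "moves": [
    [1,8,2.3,0,0,0,0],
    [1,18,5.2,0,0,0,0],
    [1,30,8.7,0,0,0,0],
    [1,43,12.5,0,0,0,0],
    [1,56,16.3,0,0,0,0],
    [1,69,20.1,0,0,0,0],
    [1,82,23.9,0,0,0,0],
    [1,95,27.7,0,0,0,0],
    [1,108,31.5,0,0,0,0],
    [1,120,35,0,0,0,0]
  ]
}}

```text
clock: 24.4
position: [0.4967, 0.3396, 0.0538]
ee_rot: [-0.141, 0.99, 0.0, 0.0]
ft_force: [-2.3, -0.2, -0.2]
grip_width: -0.001
grasp_force: 1.2
```

Emit:
{"name": "step_arm", "arguments": {
  "moves": [
    [1,10,2.9,0,0,0,0],
    [1,18,5.2,0,0,0,0],
    [1,25,7.3,0,0,0,0],
    [1,31,9,0,0,0,0],
    [1,36,10.5,0,0,0,0],
    [1,39,11.4,0,0,0,0],
    [1,41,12,0,0,0,0],
    [1,42,12.2,0,0,0,0]
  ]
}}

```text
clock: 25.2
position: [0.5373, 0.3513, 0.0538]
ee_rot: [-0.141, 0.99, 0.0, -0.0]
ft_force: [-2.2, 0.5, -0.4]
grip_width: 0.001
grasp_force: 1.0
```

Run:
```python
from h import *
c=manip.camera("top");np.save("top7.npy",c,allow_pickle=True)
cv2.imwrite("pics/i.png",cv2.resize(c["image"][100:320,110:290],None,fx=2.7,fy=2.7,interpolation=3))
```

Emit:
{"name": "step_arm", "arguments": {
  "moves": [
    [1,3,0.9,0,0,0,0],
    [1,6,1.7,0,0,0,0],
    [1,9,2.6,0,0,0,0],
    [1,11,3.2,0,0,0,0],
    [1,13,3.8,0,0,0,0],
    [1,15,4.4,0,0,0,0],
    [1,15,4.4,0,0,0,0]
  ]
}}

```text
clock: 25.95
position: [0.55, 0.3549, 0.0536]
ee_rot: [-0.141, 0.99, -0.001, -0.003]
ft_force: [-15.2, -5.7, 9.7]
grip_width: -0.0
grasp_force: 8.2
```

Emit:
{"name": "step_arm", "arguments": {
  "moves": [
    [1,1,0.3,0,0,0,0],
    [1,2,0.6,0,0,0,0],
    [1,3,0.9,0,0,0,0],
    [1,4,1.2,0,0,0,0],
    [1,4,1.2,0,0,0,0]
  ]
}}

```text
clock: 26.45
position: [0.5501, 0.3551, 0.0535]
ee_rot: [-0.141, 0.99, -0.002, -0.007]
ft_force: [-34.9, -14.2, 25.2]
grip_width: -0.006
grasp_force: 18.9
```

Emit:
{"name": "step_arm", "arguments": {
  "moves": [
    [1,-5,-1.5,0,0,0,0],
    [1,-15,-4.5,0,0,0,0],
    [1,-40,-12,0,0,0,0],
    [1,-75,-22,0,0,0,0],
    [1,-110,-32,30,0,0,0],
    [1,-140,-41,70,0,0,0],
    [1,-140,-60,110,0,0,0],
    [1,-140,-100,150,0,0,0],
    [1,-140,-140,170,0,0,0],
    [1,-140,-180,170,0,0,0]
  ]
}}

```text
clock: 27.45
position: [0.4181, 0.1758, 0.2276]
ee_rot: [-0.14, 0.99, 0.002, 0.003]
ft_force: [1.5, 0.9, -0.8]
grip_width: 0.003
grasp_force: 0.0
```

Run:
```python
from h import *
c=manip.camera("top");np.save("top8.npy",c,allow_pickle=True)
cv2.imwrite("pics/j.png",cv2.resize(c["image"][105:255,110:310],None,fx=4,fy=4,interpolation=3))
```

```text
(no output)
```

View pics/j.png

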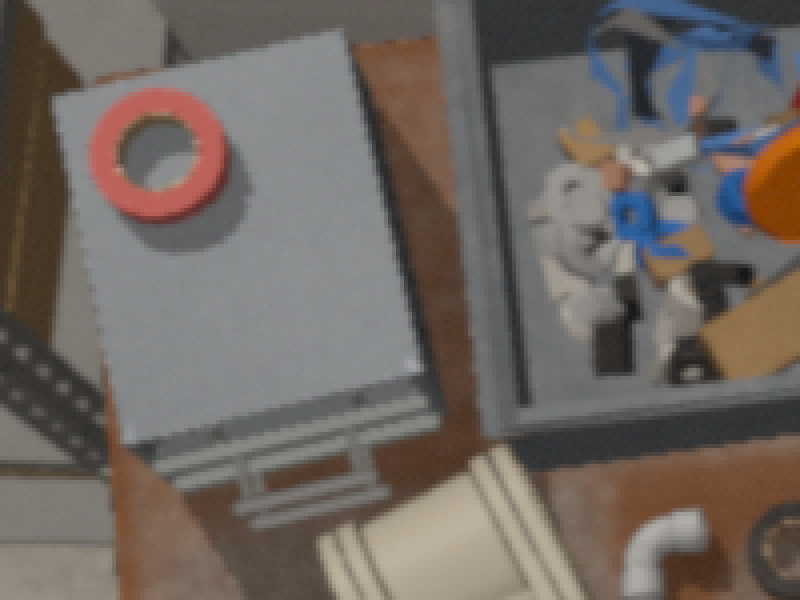

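The tray is in. The upper lip runs from (155,465) to (428,400) and the upper handle from (238,512) to (375,480), with the lower tray's handle just beside it. I'll measure how much travel is left.

Run:
```python
from h import *
c=np.load("top8.npy",allow_pickle=True).item()
A=lambda u,v,z:onz(c,110+(u+.5)/4-.5,105+(v+.5)/4-.5,z)[:2]
a=np.radians(16.25);u=np.array([np.cos(a),np.sin(a)])
f=lambda *P:[round(float(p@u),4) for p in P]
print("lip .689?",f(A(155,465,.078),A(428,400,.078)))
print("handle .650?",f(A(238,512,.07),A(375,480,.07)))
print("roof .694",f(A(125,443,.126),A(418,372,.126)))
for z in(.0,.01,.02,.03): print("lower handle",z,f(A(252,525,z),A(388,492,z)),"lower lip",f(A(180,485,z),A(438,425,z)))
```

```text
lip .689? [0.6868, 0.6848]
handle .650? [0.6432, 0.6417]
roof .694 [0.6921, 0.6909]
lower handle 0.0 [0.6502, 0.6494] lower lip [0.6912, 0.688]
lower handle 0.01 [0.6476, 0.6468] lower lip [0.6883, 0.6852]
lower handle 0.02 [0.645, 0.6442] lower lip [0.6855, 0.6824]
lower handle 0.03 [0.6425, 0.6417] lower lip [0.6827, 0.6796]
```

Emit:
{"name": "step_arm", "arguments": {
  "moves": [
    [1,25,45,0,0,0,0],
    [1,50,90,0,0,0,0],
    [1,70,135,0,0,0,0],
    [1,77,163,-20,0,0,0],
    [1,77,163,-65,0,0,0],
    [1,77,163,-110,0,0,0],
    [1,77,163,-150,0,0,0],
    [1,77,163,-165,0,0,0],
    [1,77,163,-165,0,0,0],
    [1,77,163,-165,0,0,0]
  ]
}}

```text
clock: 28.5
position: [0.4944, 0.3404, 0.0608]
ee_rot: [-0.14, 0.99, 0.001, 0.001]
ft_force: [0.2, 0.6, 1.0]
grip_width: 0.001
grasp_force: 0.0
```

Emit:
{"name": "step_arm", "arguments": {
  "moves": [
    [1,10,2.9,0,0,0,0],
    [1,20,5.8,0,0,0,0],
    [1,30,8.7,0,0,0,0],
    [1,38,11,0,0,0,0],
    [1,43,12.5,0,0,0,0],
    [1,46,13.4,0,0,0,0],
    [1,48,14,0,0,0,0],
    [1,50,14.6,0,0,0,0],
    [1,50,14.6,0,0,0,0]
  ]
}}

```text
clock: 29.4
position: [0.5434, 0.3545, 0.0588]
ee_rot: [-0.141, 0.99, 0.0, -0.0]
ft_force: [-0.1, 0.1, -0.1]
grip_width: 0.001
grasp_force: 0.0
```

Emit:
{"name": "step_arm", "arguments": {
  "moves": [
    [1,2,0.6,4,0,0,0],
    [1,4,1.2,4,0,0,0],
    [1,5,1.5,4,0,0,0],
    [1,6,1.8,4,0,0,0],
    [1,7,2.1,4,0,0,0],
    [1,8,2.3,4,0,0,0],
    [1,8,2.3,4,0,0,0]
  ]
}}

```text
clock: 30.1
position: [0.5494, 0.3563, 0.0626]
ee_rot: [-0.141, 0.99, -0.0, -0.002]
ft_force: [-10.3, -3.4, 7.0]
grip_width: -0.003
grasp_force: 5.3
```

The tray stops at the same place with 11 N on it at a different finger height, so it's fully home. I'll retreat.

Emit:
{"name": "step_arm", "arguments": {
  "moves": [
    [1,-5,-1.5,0,0,0,0],
    [1,-15,-4.5,0,0,0,0],
    [1,-40,-12,0,0,0,0],
    [1,-75,-22,0,0,0,0],
    [1,-110,-32,30,0,0,0],
    [1,-130,-41,70,0,0,0],
    [1,-130,-60,110,0,0,0],
    [1,-130,-90,140,0,0,0],
    [1,-130,-90,140,0,0,0],
    [1,-130,-90,140,0,0,0]
  ]
}}

```text
clock: 31.1
position: [0.4213, 0.2667, 0.2033]
ee_rot: [-0.14, 0.99, 0.001, 0.001]
ft_force: [-0.4, 1.4, -0.5]
grip_width: -0.003
grasp_force: 0.0
```

Run:
```python
from h import *
c=manip.camera("top");p=np.load("top8.npy",allow_pickle=True).item()["image"];t0=np.load("top0.npy",allow_pickle=True).item()["image"]
def d(a,b,y0,y1,x0,x1): return cv2.absdiff(a[y0:y1,x0:x1],b[y0:y1,x0:x1]).mean().round(2)
print("tray",d(c["image"],p,195,238,145,222),"tape",d(c["image"],t0,228,258,297,325),"elbow",d(c["image"],t0,228,258,264,290),"can",d(c["image"],t0,150,215,420,460))
print(manip.get_obs()["ft_force"])
print(manip.hand_in())
```

```text
tray 16.8 tape 1.87 elbow 2.22 can 2.17
[-0.56760708  0.56904484  0.02965402]
the job is handed in; nothing more can be done
None
```

The job is handed in at about 31 s: the plate sits on the tray bars, centred to about 1 mm across and 2 mm along; the lifter is flat back where it was; the tray is pushed to its stop; and the can, tape roll and elbow are unmoved in the images. I didn't look at the plate again after closing the tray.

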